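# Refit the lever on an air valve and shut it

### The arm

A 7-joint arm with a two-finger parallel gripper is mounted at the origin on the work surface. World frame = base frame: x ahead of the robot, y to its left, z up, the work surface at z = 0. Lengths are in m, angles in degrees, forces in N, time in s.
With the tool pointing down it reaches from about 0.425 to 0.875 m from the base axis. Payload 4.7 kg.
Tool frame: the origin (TCP) lies between the finger pads; the fingertips stand 11 mm ahead of it and the grasp point (between the pads) lies 8 mm behind it (env.tcp_to_tips is the distance from the TCP to the fingertips, in m); z points along the fingers, y is the line along which they close (so a half turn about z gives the same grasp; the last joint's range is limited). The gripper opens to 87 mm and grips with 3 to 60 N. Pads are 19 mm wide; open, the fingers measure 117 mm over their backs; the gripper's body (75 mm by 190 mm) begins 51 mm behind the grasp point.
Start: joints at [68.13, 18.392, -4.016, 83.108, 1.295, 78.541, -3.26], TCP at [0.251, -0.6, 0.234] pointing down, gripper open.
Joint ranges: [-163.93, 163.93], [-17.29, 119.83], [-79.2, 71.16], [3.27, 140.29], [-89.18, 269.18], [5.43, 117.66], [-154.24, 154.24]. Speed limits (degrees/s): [147.25, 147.25, 180, 180, 180, 180, 180].

### API

Orientations are given as [roll, pitch, yaw] about the fixed x, y, z axes, in that order (R = Rz(yaw) Ry(pitch) Rx(roll)).
In Python, from cell import env, viewer gives the robot as it stands.
- The arm moves only by the tool step_arm, never from a script. Its arguments are lists of equal length, an entry for each row: "delta_pos": the shift along the tool's x, y, z in units of 0.2 m (1.0 is 0.2 m), a list of three; "rot": the turn, a rotation vector about the tool's x, y, z in units of 1.5 rad (1.0 is 1.5 rad), a list of three; "gripper": the gripper command: -1 is shut, 1 is fully open, values between are in proportion. A call has 1 to 20 rows; each row is the pose to reach, as a shift and turn from the pose commanded when the call began, along the tool's axes at that moment; what a row does not reach only later rows make up. A row lasts 1/8 s, in which the tool goes at most 62.5 mm and 10.7 degrees, less where a joint would pass 70% of its speed; a pose out of reach is approached as far as the arm can. A call with a number of a shift or a turn outside -1 to 1 is refused whole. A call with a gripper value outside its range is refused whole. The fingers move at their own pace and stop on an object; "squeeze" is the grip in N (left out, the last holds). Time passes only in rows, so rows that repeat a pose let the fingers close. It gives the time, the measured TCP pose, the force, the opening and the grip force at its end, in the units of the state.
- env.get_obs(): the state, without advancing time (a new reading comes with each control period).
- viewer.read_camera(name): name is "side" or "top"; returns a dict with "img" (400x640x3 uint8, red, green, blue), "fx", "fy", "cx", "cy" (pixels), "pose" (4x4, takes a point from camera to world coordinates). Camera axes: x right, y down, z forward; pixel columns grow to the right and rows downward; lengths in m; the calibration is good to about 2 mm. A picture is of the moment at which its call begins. There is no depth.
- env.sign_off(): hands the job in; it is judged then, once.
The state is a dict: "time_s": time; "qpos": joint angles; "joint_velocities": joint speeds; "effort": joint torques, N m; "tool_pos": TCP position; "tool_rot": TCP orientation; "force": force on the tool from outside, world axes, zero at the start; "wrist_torque": the same for the moment, N m; "grip_width": finger opening in m; "grasp_force": force on a finger pad.
Only numpy, scipy, OpenCV 4.12 (cv2) and the standard library are available. Lean on these libraries where they do the work, as an engineer would, in place of code of your own. Each camera call takes 0.05 s, during which the arm holds its last target. There are 200 camera calls.

### The job

Shut the air valve on the manifold: first take the black cap off its stem and put the cap in the steel parts tray, then fit the lever with the matching flat-sided (D-shaped) bore fully down onto the stem, flat to flat, and turn it clockwise (seen from above) as far as it goes, leaving the lever on. Leave the other lever, the spray can and the tin where they are.

Things in the scene. Friction and masses are not known exactly. Their poses are not given: they have to be found in the camera images.
- manifold: Fixed aluminium block, 215 x 64 mm, top at 58 mm, on a 250 x 100 x 8 mm plate. Origin at bench level under the stem's axis, x along the block: from -90 mm (a brass fitting, 28 mm dia, 33 mm up, juts to -103) to +125 mm. A round gauge (44 mm dia, top at 91 mm) stands on it at x +100. Round the stem a steel shoulder, 50 mm dia, top at 70 mm.
- stem_seat (a point): On the steel valve stem's axis, level with the shoulder's top where the hub must rest, 70 mm above the bench; turns with the stem; z up. The stem rises 44 mm above it: round, 32 mm dia, with one flat 7 mm from the axis facing its +x; the top 6 mm step in by up to 2 mm. Hidden by the cap at first. Turns with 0.2 N m of friction and stays where left.
- valve_stem (a joint): Turn of the stem, rad: 0 = open (the stem's flat, and the arm of a fitted lever, point along the manifold's -x), growing clockwise seen from above to a hard stop at 1.571 = shut. Starts part-way.
- lever_hub (a point): Lever to fit, 0.2-0.45 kg, upright: centre of its square steel hub (48 x 48, 36 mm high; point 18 mm up). x along the rubber-gripped arm, to 130 mm from the axis, 26 mm wide, 21-34 mm above the underside; z up. Through bore 34 mm dia with a flat 7.8 mm from the axis on the +x side: fitted, its x points as the stem's x (0.15 rad play each way). Grip across the side faces (along y).
- spare_hub (a point): The other lever (loose, not to be used or moved): same hub of 48 x 48 x 36 mm but with a 17 mm square bore, and an arm of 120 mm. Point at the hub's centre, 18 mm up; x along the arm. It may lie on either side of the manifold.
- cap_mid (a point): Black plastic cap, an upside-down cup 46 mm dia and 52 mm high, 48 mm deep inside with 38 mm bore, about 60 g, standing loosely over the stem on the shoulder. Point at its centre, 26 mm above its rim.
- tray: Fixed square steel parts tray, 130 x 130 mm outside, walls 25 mm high and 4 mm thick, floor 4 mm. Origin at the centre of its underside on the bench; sides along its x and y.
- spray_can: Grey spray can, 60 mm dia, 190 mm tall, loose bystander. Origin at the centre of its foot.
- tin: Tin with tool handles in it, 74 mm dia, 100 mm tall (handles to 145 mm), loose bystander. Origin at the centre of its foot.
There are look-alikes about, which are no part of the job. Several things have the shape of the tray; the one meant has the colours described above.

How it is judged (in metres and radians):
On the way, in this order (a step that is already met when the one before it is completed fails the run):
1. the cap is off the stem and lies in the tray (x of cap_mid in the frame of tray between -0.06 and 0.06 m and y of cap_mid in the frame of tray between -0.06 and 0.06 m and z of cap_mid in the frame of tray between 0 and 0.05 m), for 0.2 s.
2. the D-bore lever is fully down on the stem (horizontal distance between lever_hub and stem_seat below 0.004 m and z of lever_hub in the frame of stem_seat between 0.014 and 0.0215 m and angle between the x axis of lever_hub and the x axis of stem_seat, either way round below 0.3 rad and angle between lever_hub's own z axis and vertical below 0.08 rad), for 0.2 s.
3. the valve is turned to its shut stop (value of joint valve_stem above 1.45 rad), for 0.2 s.
At the end, for the whole second after the job is handed in: Cap inside the tray (centre within 60 mm of its middle along each side, under 50 mm up); D-bore lever on the stem (hub within 4 mm of the axis, within 3.5 mm of the shoulder, upright within 0.08 rad, flats aligned within 0.3 rad); valve shut (stem past 1.45 of 1.57 rad) (all of step 1 and all of step 2 and value of joint valve_stem above 1.45 rad); the robot touches nothing.
It fails at once if the spare lever is moved more than 30 mm (distance of spare_hub from where it was at the start of the episode above 0.03 m).
It fails at once if the spray can is moved more than 30 mm (distance of spray_can from where it was at the start of the episode above 0.03 m).
It fails at once if the tin is moved more than 30 mm (distance of tin from where it was at the start of the episode above 0.03 m).
It fails at once if the spray can or the tin is knocked over (angle between any of spray_can, tin's own z axis and vertical above 0.5 rad).
It also fails if it takes over 69 s, if anything falls off the work surface, if the arm or the gripper's body presses on something with over 40 N, if the wrist force passes 120 N, or if a joint passes its speed limit or range.

## Working session

There is one attempt and no reset: what is moved stays moved. The work goes in short steps, Python scripts to look and compute and a tool call to move; the robot and the scene stay as the last step left them, time stands still between calls to the robot, and variables do not carry over. Pictures are saved under pics/ and viewed, at most 10 in all, crops included, and the job is handed in when it is done.

Besides the shell and the picture viewer there is one more tool, called after "Request:" as name(argument=value, ...) on one line, values as JSON. step_arm: Moves the arm, as the interface text tells. Shifts and turns lie within -1 to 1; 1 stands for 0.2 m of shift or 1.5 rad of turn. Its arguments: {"type":"object","properties":{"delta_pos":{"type":"array"},"rot":{"type":"array"},"gripper":{"type":"array"},"squeeze":{"type":"number"}},"required":["delta_pos","rot","gripper"]}

```bash
mkdir -p pics; ls; python3 - <<'E'
from cell import env, viewer
import cv2,pickle
for n in("side","top"):
    c=viewer.read_camera(n); cv2.imwrite(f"pics/{n}0.png",c["img"][:,:,::-1]); print(n,c["fx"],c["fy"],c["cx"],c["cy"]);print(c["pose"].round(4))
    pickle.dump(c,open(f"{n}0.pkl","wb"))
print(env.get_obs())
E
```

```text
pics
side 457.6105381531939 457.6105381531939 317.03557388526605 196.16060432309482
[[ 0.9483 -0.2334  0.2151  0.3463]
 [-0.3173 -0.6887  0.6519 -0.593 ]
 [-0.004  -0.6864 -0.7272  0.773 ]
 [ 0.      0.      0.      1.    ]]
top 381.66806003783086 381.66806003783086 327.33096381358587 203.12502589349174
[[ 0.1535 -0.9629  0.2219  0.3933]
 [-0.9881 -0.151   0.0282 -0.017 ]
 [ 0.0063 -0.2236 -0.9747  0.8741]
 [ 0.      0.      0.      1.    ]]
{'time_s': 0.1, 'qpos': array([68.12946469, 18.43513736, -4.01467328, 83.16814842,  1.29616911,
       78.54071844, -3.2618493 ]), 'joint_velocities': array([ 0.09818999, -0.12763979,  0.00480251, -0.17420397, -0.0736158 ,
        0.00390433,  0.05155713]), 'effort': array([-6.11392115e-04, -4.92574811e+01, -4.06178311e-01, -3.13399637e+01,
       -6.41596131e-02,  3.94567964e-02,  2.85896994e-05]), 'tool_pos': array([ 0.25036902, -0.5993291 ,  0.232565  ]), 'tool_rot': array([-1.79901289e+02,  6.87949405e-03,  2.26777106e+01]), 'force': array([ 0.03017091,  0.92415695, -0.30914309]), 'wrist_torque': array([ 3.11100601e-05, -1.03175736e-02,  3.73061688e-03]), 'grasp_force': 0.0, 'grip_width': 0.0871038466469075}
```

View pics/top0.png

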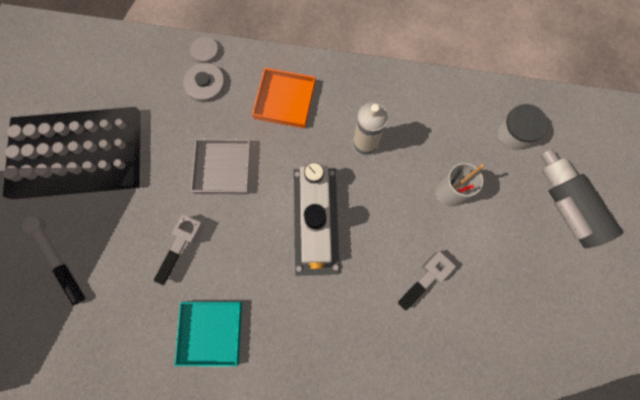

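View pics/side0.png

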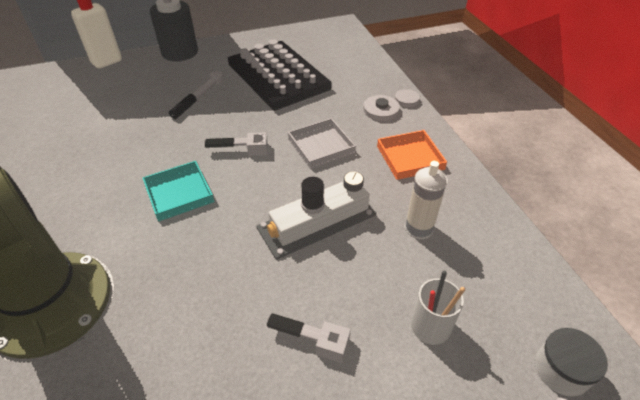

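The top view shows the manifold near (316,220) with its cap at (315,217), and the gauge at (314,172). The steel tray is at (221,166), and the two levers have hubs at (187,228) and (440,265). I need enlarged crops to see the bores.

```bash
python3 - <<'E'
import cv2,numpy as np
t=cv2.imread("pics/top0.png");s=cv2.imread("pics/side0.png")
f=lambda im,x,y,w,h:cv2.resize(im[y:y+h,x:x+w],(400,300),interpolation=cv2.INTER_CUBIC)
# 80x60 -> x5
out=np.vstack([np.hstack([f(t,145,205,80,60),f(t,390,245,80,60)]),np.hstack([f(s,200,110,80,60),f(s,270,300,100,75)])])
cv2.imwrite("pics/c1.png",out)
out=np.vstack([np.hstack([f(t,260,150,120,90),f(t,260,200,120,90)]),np.hstack([f(t,180,125,100,75),f(s,250,170,133,100)])])
cv2.imwrite("pics/c2.png",out)
E
```

```text
(no output)
```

View pics/c1.png

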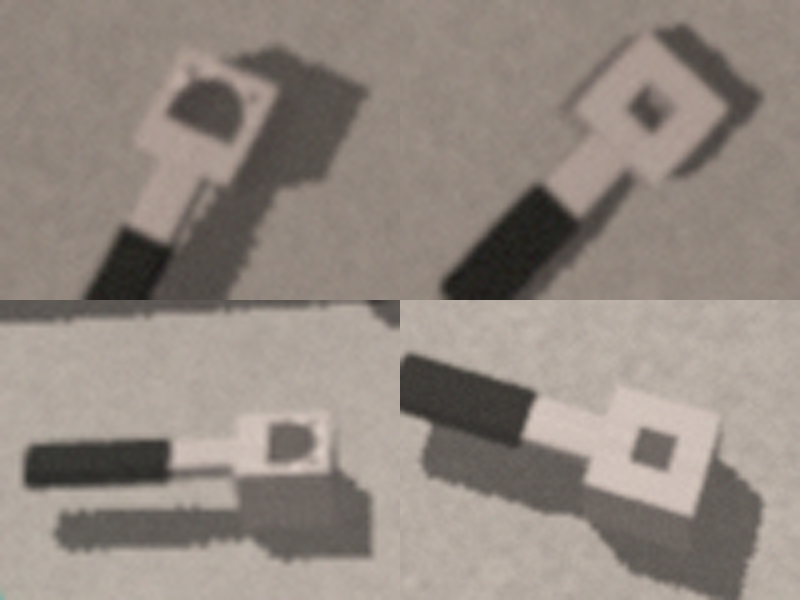

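View pics/c2.png

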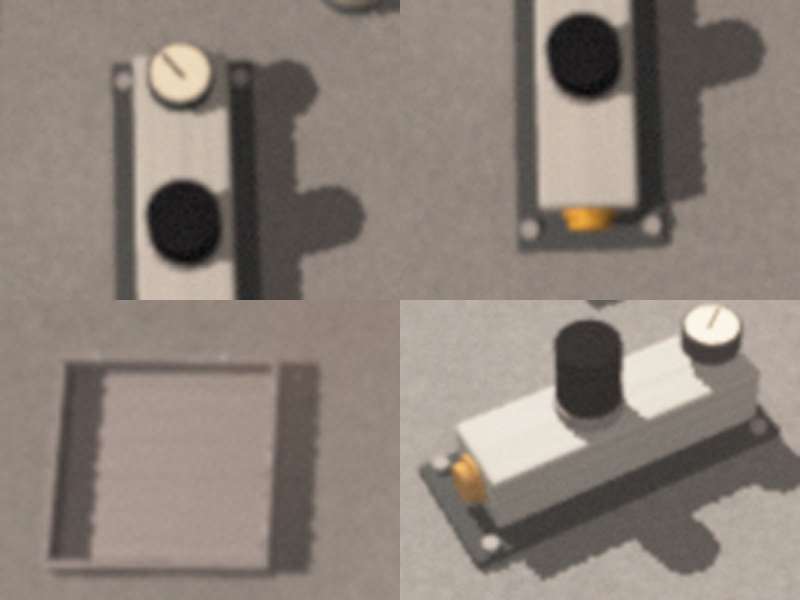

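```bash
cat > h.py <<'E'
import numpy as np,pickle
from scipy.optimize import least_squares
C={n:pickle.load(open(f"{n}0.pkl","rb")) for n in("side","top")}
def pt(n,u,v,z):
    c=C[n];P=c["pose"];d=P[:3,:3]@[(u-c["cx"])/c["fx"],(v-c["cy"])/c["fy"],1]
    return P[:3,3]+d*(z-P[2,3])/d[2]
def px(n,p):
    c=C[n];P=c["pose"];q=P[:3,:3].T@(np.array(p)-P[:3,3]);return np.array([q[0]/q[2]*c["fx"]+c["cx"],q[1]/q[2]*c["fy"]+c["cy"]])
E
python3 - <<'E'
from h import *
def s(l,n,u,v,z): p=pt(n,u,v,z);print(l,n,p.round(4));return p
for u,v in((181.8,215),(200.2,222.6),(191.4,242.6),(172.4,233)): s("hubc","top",u,v,.036)
a=s("hub","top",186.45,228.3,.036)
for u,v in((247.6,133),(266.6,132.6),(266,144.4),(247.4,144.6)): s("hubc","side",u,v,.036)
s("hub","side",256.9,138.6,.036)
s("armend","top",162,280,.034)
s("armend","side",205,143.5,.034)
s("cap","top",315.2,216.3,.122); s("cap","side",313,185.3,.122)
g=s("gauge","top",314,171.9,.091); s("gauge","side",354,180,.091)
for u,v in((296.9,174),(332.3,173.1),(335.6,267.5),(299,268.7)): s("bolt","top",u,v,.01)
for u,v in((193.5,189),(247.5,191.5),(249,140.8),(196.5,140.8)): s("tray","top",u,v,.025)
s("spare","top",440.5,266,.036);s("can","top",372,128,.1);s("can","top",368,150,0);s("tin","top",462,178,.1)
for u,v in((255,130),(316,72)):s("or","top",u,v,0)
E
```

```text
hubc top [0.5069 0.324  0.036 ]
hubc top [0.4964 0.2796 0.036 ]
hubc top [0.45   0.2885 0.036 ]
hubc top [0.4642 0.3348 0.036 ]
hub top [0.4792 0.3067 0.036 ]
hubc side [0.4669 0.3346 0.036 ]
hubc side [0.5132 0.3205 0.036 ]
hubc side [0.5004 0.2759 0.036 ]
hubc side [0.4565 0.29   0.036 ]
hub side [0.4842 0.3051 0.036 ]
armend top [0.3616 0.3329 0.034 ]
armend side [0.3574 0.3307 0.034 ]
cap top [0.5339 0.0247 0.122 ]
cap side [0.5407 0.0216 0.122 ]
gauge top [0.635  0.0445 0.091 ]
gauge side [0.6372 0.038  0.091 ]
bolt top [0.6486 0.0899 0.01  ]
bolt top [0.6638 0.0076 0.01  ]
bolt top [ 0.4469 -0.0329  0.01  ]
bolt top [0.4317 0.0475 0.01  ]
tray top [0.5719 0.3164 0.025 ]
tray top [0.5852 0.1929 0.025 ]
tray top [0.7075 0.2141 0.025 ]
tray top [0.6881 0.3366 0.025 ]
spare top [ 0.4836 -0.2574  0.036 ]
can top [ 0.7507 -0.065   0.1   ]
can top [ 0.7384 -0.0689  0.    ]
tin top [ 0.6676 -0.268   0.1   ]
or top [0.7467 0.212  0.    ]
or top [ 0.9268  0.0895 -0.    ]
```

```bash
cat >> h.py <<'E'
from scipy.spatial.transform import Rotation as Ro
def go(p,yaw,obs=None):
    from cell import env
    o=env.get_obs();R=Ro.from_euler("xyz",o["tool_rot"],degrees=True)
    T=Ro.from_euler("xyz",[180,0,yaw],degrees=True)
    d=R.inv().apply(np.array(p)-o["tool_pos"])/.2;r=(R.inv()*T).as_rotvec()/1.5
    print("pos",d.round(3).tolist(),"rot",r.round(3).tolist(),"rows",np.linalg.norm(d)*.2/.0625,np.linalg.norm(r)*1.5/np.radians(10.7))
E
python3 -c "
from h import *
go((.537,.023,.2),100.8)"
```

```text
pos [2.522, -2.318, 0.167] rot [-0.001, -0.001, -0.909] rows 10.975012227417405 7.301154014059994
```

Request:
step_arm(delta_pos=[[0.84,-0.77,0],[0.84,-0.77,0],[0.84,-0.77,0],[0.84,-0.77,0]], rot=[[0,0,0],[0,0,0],[0,0,0],[0,0,0]], gripper=[1,1,1,1])

```text
time_s: 0.6
tool_pos: [0.3476, -0.3896, 0.2333]
tool_rot: [-180.0, -0.0, 22.9]
force: [0.4, -0.6, -0.0]
grip_width: 0.0872
grasp_force: 0.0
```

Request:
step_arm(delta_pos=[[0.84,-0.77,0],[0.84,-0.77,0],[0.84,-0.77,0],[0.84,-0.77,0]], rot=[[0,0,0],[0,0,0],[0,0,0],[0,0,0]], gripper=[1,1,1,1])

```text
time_s: 1.1
tool_pos: [0.4427, -0.1826, 0.2334]
tool_rot: [-180.0, -0.0, 22.9]
force: [0.1, -1.3, -0.6]
grip_width: 0.0868
grasp_force: 0.0
```

Request:
step_arm(delta_pos=[[0.84,-0.77,0.16],[0.84,-0.77,0.16],[0.84,-0.77,0.16],[0.84,-0.77,0.16],[0.84,-0.77,0.16],[0.84,-0.77,0.16],[0.84,-0.77,0.16],[0.84,-0.77,0.16]], rot=[[0,0,-0.909],[0,0,-0.909],[0,0,-0.909],[0,0,-0.909],[0,0,-0.909],[0,0,-0.909],[0,0,-0.909],[0,0,-0.909]], gripper=[1,1,1,1,1,1,1,1])

```text
time_s: 2.1
tool_pos: [0.5371, 0.0208, 0.201]
tool_rot: [-179.9, -0.0, 101.0]
force: [0.3, -1.0, -0.6]
grip_width: 0.0873
grasp_force: 0.0
```

```bash
python3 -c "
from h import *
go((.537,.023,.097),100.8)
from cell import env;print(env.get_obs())"
```

```text
pos [0.011, 0.002, 0.52] rot [-0.001, -0.0, 0.002] rows 1.6650437515053398 0.01619473418534477
{'time_s': 2.1, 'qpos': array([ 32.68318132,   8.98629291, -41.08994938, 100.49878346,
         6.16023143,  72.85485682,   1.07889894]), 'joint_velocities': array([ 1.66469229e+00,  2.70085141e-01, -1.91574560e+00, -1.03899979e-01,
        4.23257248e-01,  1.05267902e-02,  2.08652415e+01]), 'effort': array([ -0.17073967, -31.88269258,  -3.10124204, -30.28674603,
        -0.06331281,   0.05067605,  -0.07129356]), 'tool_pos': array([0.53712094, 0.02078936, 0.20104168]), 'tool_rot': array([-1.79943970e+02, -9.73906954e-03,  1.00963681e+02]), 'force': array([ 0.29482362, -0.97253607, -0.58339851]), 'wrist_torque': array([-0.00885905, -0.14208468, -0.00110689]), 'grasp_force': 0.0, 'grip_width': 0.08731147345924484}
```

Request:
step_arm(delta_pos=[[0.01,0,0.2],[0.01,0,0.4],[0.01,0,0.52],[0.01,0,0.52],[0.01,0,0.52],[0.01,0,0.52],[0.01,0,0.52],[0.01,0,0.52],[0.01,0,0.52]], rot=[[0,0,0],[0,0,0],[0,0,0],[0,0,0],[0,0,0],[0,0,0],[0,0,0],[0,0,0],[0,0,0]], gripper=[1,1,1,1,-0.2,-0.2,-0.2,-0.2,-0.2], squeeze=12)

```text
time_s: 3.22
tool_pos: [0.5375, 0.0228, 0.0978]
tool_rot: [180.0, 0.0, 100.8]
force: [-0.2, 0.6, 0.8]
grip_width: 0.0449
grasp_force: 12.6
```

Request:
step_arm(delta_pos=[[0,0,-0.1],[0,0,-0.2],[0,0,-0.3],[0,0,-0.4],[0,0,-0.5],[0,0,-0.5]], rot=[[0,0,0],[0,0,0],[0,0,0],[0,0,0],[0,0,0],[0,0,0]], gripper=[-0.2,-0.2,-0.2,-0.2,-0.2,-0.2])

```text
time_s: 3.98
tool_pos: [0.538, 0.023, 0.1996]
tool_rot: [179.8, 0.1, 100.8]
force: [0.4, -0.1, -1.0]
grip_width: 0.0453
grasp_force: 12.0
```

```bash
python3 -c "
from h import *
go((.638,.265,.18),99)
from cell import env;print(env.get_obs()['qpos'])"
```

```text
pos [1.095, 0.718, 0.099] rot [0.002, 0.001, 0.021] rows 4.201695685636654 0.16933148303398848
[ 32.64853137   9.01753317 -41.33074485 100.66403718   6.29916182
  72.46628799   0.58668165]
```

Request:
step_arm(delta_pos=[[0.3,0.2,0],[0.6,0.4,0.05],[0.9,0.6,0.1],[1,0.71,0.1],[1,0.71,0.1],[1,0.71,0.1]], rot=[[0,0,0.02],[0,0,0.02],[0,0,0.02],[0,0,0.02],[0,0,0.02],[0,0,0.02]], gripper=[-0.2,-0.2,-0.2,-0.2,-0.2,-0.2])

```text
time_s: 4.72
tool_pos: [0.6385, 0.2452, 0.1763]
tool_rot: [-179.9, 0.1, 99.1]
force: [0.5, -0.1, -0.9]
grip_width: 0.0453
grasp_force: 12.0
```

```bash
python3 -c "
from h import *
go((.638,.265,.036),99)
from cell import env,viewer;print(env.get_obs()['qpos'])
import cv2
C=viewer.read_camera('top');pickle.dump(C,open('top1.pkl','wb'));s=viewer.read_camera('side');pickle.dump(s,open('side1.pkl','wb'))
f=lambda im,x,y:cv2.resize(im[y:y+60,x:x+80,::-1],(400,300),interpolation=cv2.INTER_CUBIC)
cv2.imwrite('pics/d1.png',np.vstack([np.hstack([f(C['img'],275,190),f(s['img'],273,170)]),np.hstack([cv2.resize(C['img'][90:250,100:313,::-1],(400,300)),cv2.resize(s['img'][80:230,240:440,::-1],(400,300))])]))"
```

```text
pos [0.099, 0.015, 0.701] rot [-0.002, 0.001, 0.001] rows 2.266789557244109 0.017064427138881042
[  7.08071902  30.43001371 -43.15169174  80.65246066  20.81460213
  77.17175952 -27.64216792]
```

View pics/d1.png

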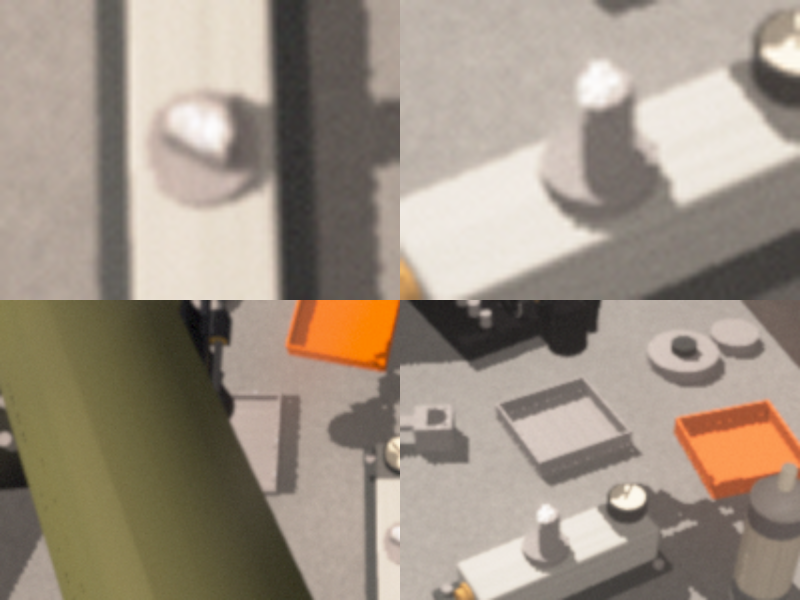

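The stem is bare: in the top crop the shoulder centre is near (316,220), and the flat's edge runs from about (308,215.7) to (320.7,223). The tray is clear and the cap is held above it.

Request:
step_arm(delta_pos=[[0.09,0.01,0.15],[0.1,0.015,0.3],[0.1,0.015,0.5],[0.1,0.015,0.62],[0.1,0.015,0.69],[0.1,0.015,0.7],[0.1,0.015,0.7],[0.1,0.015,0.7],[0.1,0.015,0.7],[0.1,0.015,0.4],[0.1,0.015,0],[0.1,0.015,-0.1],[0.1,0.015,-0.1]], rot=[[0,0,0],[0,0,0],[0,0,0],[0,0,0],[0,0,0],[0,0,0],[0,0,0],[0,0,0],[0,0,0],[0,0,0],[0,0,0],[0,0,0],[0,0,0]], gripper=[-0.2,-0.2,-0.2,-0.2,-0.2,-0.2,-0.2,0.4,0.4,0.4,0.4,0.4,0.4])

```text
time_s: 6.45
tool_pos: [0.6407, 0.2677, 0.2026]
tool_rot: [179.5, -0.1, 99.1]
force: [-0.1, 0.5, -0.6]
grip_width: 0.0608
grasp_force: 0.0
```

```bash
python3 -c "
from h import *
for a in [(316,220,.07),(308.2,215.6,.112),(320.6,223,.112),(308.2,215.6,.108),(320.6,223,.108),]: print(pt('top',*a).round(4))
# model: project the flat's ends and shoulder extents for guess
def proj(x,y,a,n):
    a=np.radians(a);c=np.cos(a);s=np.sin(a)
    R=np.array([[c,-s],[s,c]])
    th=np.arccos(5/14);T=np.linspace(th,2*np.pi-th,9)
    q=(R@np.array([.014*np.cos(T),.014*np.sin(T)])).T+[x,y]
    off=dict(top=(275,190),side=(273,170))[n]
    P=[(px(n,[*k,.114])-off)*5 for k in q]
    S=[(px(n,[x+.025*np.cos(t),y+.025*np.sin(t),.07])-off)*5 for t in np.arange(0,6.28,.4)]
    P=np.array(P);S=np.array(S);print(n,'top flat ends',P[0].round(),P[-1].round(),'box',P.min(0).round(),P.max(0).round(),'shoulder',S.min(0).round(),S.max(0).round())
for n in('top','side'): proj(.537,.023,140,n)
go((.481,.306,.2),166)
from cell import env,viewer;print(env.get_obs()['qpos'])
"
```

```text
[0.536  0.0246 0.07  ]
[0.535  0.0395 0.112 ]
[0.5239 0.0122 0.112 ]
[0.5358 0.0398 0.108 ]
[0.5246 0.0124 0.108 ]
top top flat ends [219. 161.] [176. 113.] box [176.  95.] [240. 161.] shoulder [151.  92.] [267. 206.]
side top flat ends [167. 109.] [191.  66.] box [167.  66.] [225. 115.] shoulder [132. 121.] [252. 209.]
pos [0.315, -0.758, 0.008] rot [0.005, 0.002, -0.779] rows 2.6279435142693606 6.253828511307291
[  5.08425274  30.3998129  -43.59419325  77.64728869  20.87872634
  79.56444198 -29.00637845]
```

Request:
step_arm(delta_pos=[[0.3,-0.75,0.01],[0.315,-0.76,0.01],[0.315,-0.76,0.01],[0.315,-0.76,0.01],[0.315,-0.76,0.01],[0.315,-0.76,0.01],[0.315,-0.76,0.01],[0.315,-0.76,0.01]], rot=[[0,0,-0.1],[0,0,-0.25],[0,0,-0.4],[0,0,-0.55],[0,0,-0.7],[0,0,-0.78],[0,0,-0.78],[0,0,-0.78]], gripper=[1,1,1,1,1,1,1,1])

```text
time_s: 7.45
tool_pos: [0.4785, 0.3039, 0.1947]
tool_rot: [-180.0, -0.1, 166.1]
force: [0.1, -0.6, 0.2]
grip_width: 0.0873
grasp_force: 0.0
```

```bash
python3 -c "
from h import *
go((.481,.306,.016),166)
from cell import env,viewer;print(env.get_obs()['qpos'])
import cv2
s=viewer.read_camera('side');t=viewer.read_camera('top')
pickle.dump(t,open('top2.pkl','wb'));pickle.dump(s,open('side2.pkl','wb'))
f=lambda im,x,y,w,h:cv2.resize(im[y:y+h,x:x+w,::-1],(400,300),interpolation=cv2.INTER_CUBIC)
cv2.imwrite('pics/e1.png',np.vstack([np.hstack([f(t['img'],275,190,80,60),f(s['img'],273,170,80,60)]),np.hstack([f(s['img'],280,110,80,60),f(s['img'],190,60,133,100)])]))"
```

```text
pos [-0.011, 0.014, 0.893] rot [-0.001, -0.001, 0.001] rows 2.8591940302901273 0.009513728203216252
[ 16.73041499  19.4189965  -61.95054689  96.58963014  17.67118273
  74.79115932  27.45798596]
```

View pics/e1.png

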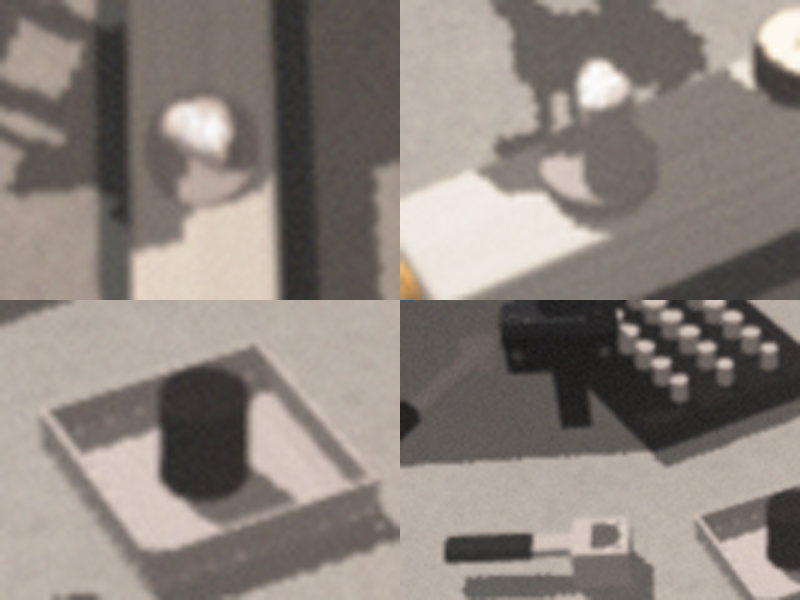

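Cap stands upright in the tray (side view top at about (321,129)), and the D lever is undisturbed at (256,138).

Request:
step_arm(delta_pos=[[-0.01,0.015,0.25],[-0.01,0.015,0.5],[-0.01,0.015,0.7],[-0.01,0.015,0.82],[-0.01,0.015,0.89],[-0.01,0.015,0.89],[-0.01,0.015,0.89],[-0.01,0.015,0.89],[-0.01,0.015,0.89],[-0.01,0.015,0.89]], rot=[[0,0,0],[0,0,0],[0,0,0],[0,0,0],[0,0,0],[0,0,0],[0,0,0],[0,0,0],[0,0,0],[0,0,0]], gripper=[1,1,1,1,1,1,-0.1,-0.1,-0.1,-0.1], squeeze=40)

```text
time_s: 8.8
tool_pos: [0.4818, 0.3067, 0.0178]
tool_rot: [180.0, 0.0, 166.1]
force: [0.5, -0.3, -0.5]
grip_width: 0.0548
grasp_force: 0.0
```

```bash
python3 -c "
from h import *
print(pt('side',320.8,129.4,.056))
from cell import env;o=env.get_obs();print(o['qpos'],o['wrist_torque'],o['tool_pos'],o['tool_rot'])"
```

```text
[0.64007396 0.26438555 0.056     ]
[  8.80643022  31.31985273 -53.78085374 105.52644708  29.54123666
  58.33788697  18.96674231] [ 0.08207104 -0.18761539 -0.0485559 ] [0.48176154 0.30674415 0.01782422] [1.79989440e+02 3.04910690e-02 1.66107115e+02]
```

Request:
step_arm(delta_pos=[[0,0,0],[0,0,0],[0,0,0],[0,0,-0.1],[0,0,-0.3],[0,0,-0.5],[0,0,-0.7],[0,0,-0.9],[0,0,-0.95],[0,0,-0.95]], rot=[[0,0,0],[0,0,0],[0,0,0],[0,0,0],[0,0,0],[0,0,0],[0,0,0],[0,0,0],[0,0,0],[0,0,0]], gripper=[-0.1,-0.1,-0.1,-0.1,-0.1,-0.1,-0.1,-0.1,-0.1,-0.1])

```text
time_s: 10.05
tool_pos: [0.4814, 0.3064, 0.2073]
tool_rot: [-180.0, 0.0, 166.1]
force: [0.1, -0.7, -3.2]
grip_width: 0.0476
grasp_force: 39.9
```

```bash
python3 -c "
from h import *
print(pt('side',273+198/5+0,170+0,.07))
q=px('side',[.537,.023,.07]);print(pt('side',q[0]+1.4,q[1]+1.2,.07))
go((.54,.15,.2),158)
go((.538,.022,.16),158)
from cell import env;o=env.get_obs();print(o['qpos'],o['wrist_torque'],o['tool_pos'],o['tool_rot'])"
```

```text
[0.57033707 0.1166711  0.07      ]
[0.53871031 0.01884711 0.07      ]
pos [-0.472, -0.689, 0.037] rot [-0.0, 0.0, 0.094] rows 2.6746957149685624 0.7579599597334128
pos [-0.616, -1.312, 0.238] rot [-0.0, 0.0, 0.094] rows 4.700714052904379 0.7579599597334128
[ 16.62115838  19.37769732 -62.24337102  95.18489735  17.63841618
  76.19124773  27.53994908] [ 0.08288581 -0.16005278  0.00124964] [0.48136533 0.30637782 0.20729748] [-1.79959278e+02  1.95421217e-02  1.66110053e+02]
```

Request:
step_arm(delta_pos=[[-0.15,-0.2,0.02],[-0.3,-0.45,0.04],[-0.47,-0.69,0.04],[-0.55,-0.95,0.04],[-0.55,-0.95,0.04],[-0.55,-0.95,0.04]], rot=[[0,0,0.03],[0,0,0.06],[0,0,0.094],[0,0,0.094],[0,0,0.094],[0,0,0.094]], gripper=[-0.1,-0.1,-0.1,-0.1,-0.1,-0.1])

```text
time_s: 10.8
tool_pos: [0.5416, 0.0959, 0.1979]
tool_rot: [-180.0, -0.2, 158.0]
force: [0.0, 1.0, -4.0]
grip_width: 0.0479
grasp_force: 39.9
```

```bash
python3 -c "
from h import *
go((.538,.022,.158),158)
from cell import env;o=env.get_obs();print(o['qpos'])"
```

```text
pos [-0.122, -0.349, 0.199] rot [-0.0, -0.002, 0.0] rows 1.3453219240311165 0.017072079810547192
[ 38.02319679  14.9944735  -58.17287292  98.61821867  13.12550223
  73.90882299  45.02904724]
```

Request:
step_arm(delta_pos=[[-0.06,-0.17,0.05],[-0.12,-0.35,0.1],[-0.12,-0.35,0.2],[-0.12,-0.35,0.2],[-0.12,-0.35,0.2]], rot=[[0,0,0],[0,0,0],[0,0,0],[0,0,0],[0,0,0]], gripper=[-0.1,-0.1,-0.1,-0.1,-0.1])

```text
time_s: 11.42
tool_pos: [0.5388, 0.0245, 0.1598]
tool_rot: [179.9, -0.0, 158.3]
force: [-0.2, 0.8, -3.3]
grip_width: 0.048
grasp_force: 39.9
```

```bash
python3 -c "
from h import *
from cell import env,viewer;o=env.get_obs();print(o['qpos'],o['tool_pos'],o['tool_rot'])
import cv2
s=viewer.read_camera('side');t=viewer.read_camera('top')
pickle.dump(t,open('top3.pkl','wb'));pickle.dump(s,open('side3.pkl','wb'))
f=lambda im,x,y,w,h:cv2.resize(im[y:y+h,x:x+w,::-1],(400,600),interpolation=cv2.INTER_CUBIC)
cv2.imwrite('pics/f1.png',np.hstack([f(t['img'],275,150,80,120),f(s['img'],273,120,80,120)]))"
```

```text
[ 44.42265561  14.86785008 -56.27506419 102.88915143  13.13068276
  69.20807542  52.58018013] [0.53884096 0.02453959 0.15981005] [ 1.79934993e+02 -1.06577157e-02  1.58253799e+02]
```

View pics/f1.png

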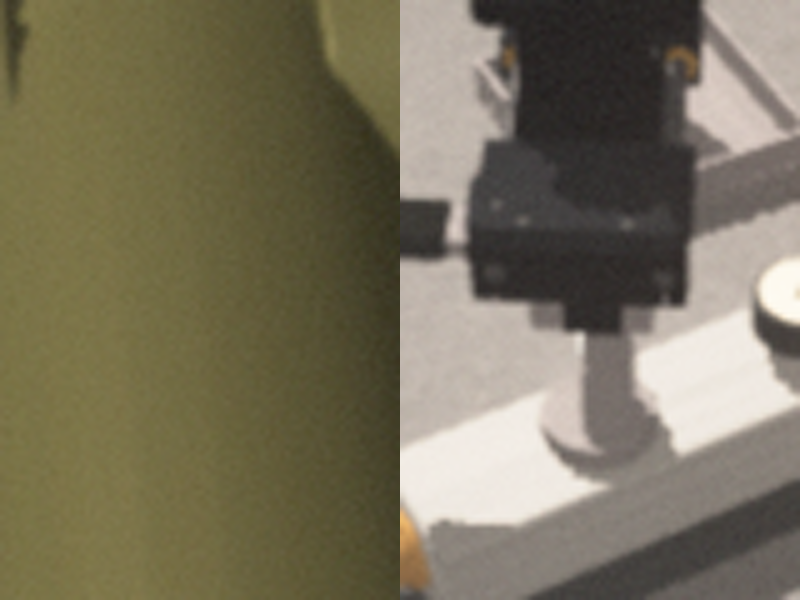

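```bash
python3 -c "
from h import *
off=np.array([273,120])
def cr(p): return ((px('side',p)-off)*5)
T=np.array([.5388,.0245]);ly=np.array([-.375,-.927]);lx=np.array([-.927,.375])
for d in(.034,.039): print('tip',d,[ (cr([*(T+d*ly+k*lx),.1488])+[400,0]).round(1) for k in(-.0095,0,.0095)])
print('hub bottom front corners',[(cr([*(T+.024*ly+k*lx),.142])+[400,0]).round(1) for k in(-.024,.024)])
def stem(x,y,a,z):
    a=np.radians(a);th=np.arccos(7/16);t=np.linspace(th,2*np.pi-th,60)+a
    P=np.array([cr([x+.016*np.cos(k),y+.016*np.sin(k),z]) for k in t])+[400,0]
    return P[:,0].min().round(1),P[:,0].max().round(1),P.mean(0).round(0)
for a in(150,158,166): print(a,stem(.5388,.0235,a,.1),stem(.5388,.0235,a,.08))
S=np.array([cr([.5388+.025*np.cos(t),.0235+.025*np.sin(t),.07]) for t in np.arange(0,6.3,.1)])+[400,0];print('sh',S.min(0),S.max(0))
S=np.array([cr([.5388+.025*np.cos(t),.0235+.025*np.sin(t),.058]) for t in np.arange(0,6.3,.1)])+[400,0];print('sh58',S.min(0),S.max(0))
import cv2
im=pickle.load(open('side3.pkl','rb'))['img'].astype(int).sum(2)
for v in (190,194,198,204,210): print(v,im[v,300:336])
t=pickle.load(open('top1.pkl','rb'))['img'].astype(int).sum(2)
print(t[208:232,300:332])
"
```

```text
tip 0.034 [array([611. , 337.4]), array([586.2, 336.3]), array([561.5, 335.3])]
tip 0.039 [array([610.2, 346.7]), array([585.3, 345.7]), array([560.4, 344.7])]
hub bottom front corners [array([650.2, 332.8]), array([526.6, 327.7])]
150 (np.float64(570.4), np.float64(634.0), array([611., 365.])) (np.float64(571.4), np.float64(634.0), array([612., 398.]))
158 (np.float64(575.0), np.float64(634.0), array([612., 363.])) (np.float64(575.9), np.float64(634.0), array([612., 397.]))
166 (np.float64(575.3), np.float64(634.0), array([612., 362.])) (np.float64(576.2), np.float64(634.0), array([612., 395.]))
sh [535.73331478 368.88618381] [655.47530784 457.154794  ]
sh58 [536.61263163 388.21734914] [655.26998915 476.37266507]
190 [545 557 569 567 562 554 561 566 602 541 368 338 343 329 333 328 331 338
 338 420 558 651 687 703 701 703 703 700 702 701 704 700 704 702 704 706]
194 [563 564 568 576 571 582 582 581 563 497 393 342 337 325 339 339 332 333
 345 452 624 697 707 701 705 706 705 707 703 704 703 704 704 704 701 702]
198 [620 637 633 619 603 598 610 606 577 470 355 345 340 336 332 335 344 3
[... 2871 characters left out ...]
1 391 350 369 421 482 451 303 190]
 [418 596 664 667 661 647 610 569 561 560 574 565 561 558 564 553 548 561
  552 561 549 539 470 399 366 396 419 492 561 483 325 200]
 [426 588 666 669 667 657 633 602 575 568 571 564 558 551 560 552 551 552
  547 537 507 464 403 397 442 504 542 560 597 496 322 194]
 [415 584 665 664 660 660 660 636 612 594 572 553 558 548 551 550 535 525
  514 488 458 421 437 501 559 612 633 624 618 509 327 197]
 [420 581 663 669 664 660 658 657 653 638 600 563 544 543 520 521 505 496
  491 500 516 528 558 611 635 656 653 650 620 511 333 191]
 [406 587 660 666 665 659 662 660 662 661 648 623 612 586 554 556 556 554
  569 599 623 627 641 647 655 655 655 646 619 507 332 199]]
```

```bash
python3 -c "
from h import *
go((.5378,.0228,.130),158)"
```

```text
pos [0.005, -0.007, 0.151] rot [0.001, 0.001, 0.002] rows 0.4848299131579 0.01912849039083919
```

Request:
step_arm(delta_pos=[[0.005,-0.007,0.05],[0.005,-0.007,0.1],[0.005,-0.007,0.15],[0.005,-0.007,0.16],[0.005,-0.007,0.17],[0.005,-0.007,0.18],[0.005,-0.007,0.18],[0.005,-0.007,0.18]], rot=[[0,0,0],[0,0,0],[0,0,0],[0,0,0],[0,0,0],[0,0,0],[0,0,0],[0,0,0]], gripper=[-0.1,-0.1,-0.1,-0.1,-0.1,-0.1,-0.1,-0.1])

```text
time_s: 12.52
tool_pos: [0.5387, 0.0207, 0.1295]
tool_rot: [-179.8, 0.2, 158.0]
force: [-15.3, -4.1, 41.9]
grip_width: 0.0481
grasp_force: 40.0
```

Request:
step_arm(delta_pos=[[0,0,-0.03],[0,0,-0.03],[0,0,-0.03]], rot=[[0,0,0],[0,0,0],[0,0,0]], gripper=[-0.1,-0.1,-0.1])

```text
time_s: 12.9
tool_pos: [0.5385, 0.0211, 0.1304]
tool_rot: [180.0, 0.1, 158.0]
force: [-1.0, -0.1, 7.3]
grip_width: 0.0479
grasp_force: 39.9
```

```bash
python3 -c "
from h import *
from cell import env;o=env.get_obs();print(o['tool_pos'],o['tool_rot'],o['force'],o['wrist_torque'])
go((.536,.0228,.130),158)"
```

```text
[0.53851921 0.02110586 0.13041465] [1.79955608e+02 1.17611295e-01 1.58021438e+02] [-1.0202276  -0.10416248  7.34393251] [ 0.10542295 -0.00033459 -0.00569864]
pos [0.015, 0.003, 0.002] rot [0.001, 0.001, 0.0] rows 0.04902495259586352 0.011918956271678242
```

Request:
step_arm(delta_pos=[[0.01,0.003,-0.01],[0.01,0.003,-0.01],[0.01,0.003,0.01],[0.01,0.003,0.02],[0.01,0.003,0.03],[0.01,0.003,0.04],[0.01,0.003,0.05],[0.01,0.003,0.05],[0.01,0.003,0.05]], rot=[[0,0,0],[0,0,0],[0,0,0],[0,0,0],[0,0,0],[0,0,0],[0,0,0],[0,0,0],[0,0,0]], gripper=[-0.1,-0.1,-0.1,-0.1,-0.1,-0.1,-0.1,-0.1,-0.1])

```text
time_s: 14.02
tool_pos: [0.5389, 0.024, 0.122]
tool_rot: [179.8, 0.3, 158.1]
force: [6.0, 3.6, -4.1]
grip_width: 0.048
grasp_force: 39.4
```

Request:
step_arm(delta_pos=[[-0.006,0.008,0.0],[-0.006,0.008,0.02],[-0.006,0.008,0.04],[-0.006,0.008,0.06],[-0.006,0.008,0.08],[-0.006,0.008,0.1],[-0.006,0.008,0.1]], rot=[[0,0,0],[0,0,0],[0,0,0],[0,0,0],[0,0,0],[0,0,0],[0,0,0]], gripper=[-0.1,-0.1,-0.1,-0.1,-0.1,-0.1,-0.1])

```text
time_s: 14.9
tool_pos: [0.5392, 0.0257, 0.0996]
tool_rot: [179.7, 0.1, 158.1]
force: [6.2, 5.7, -1.7]
grip_width: 0.0484
grasp_force: 39.3
```

Request:
step_arm(delta_pos=[[-0.0025,0.0075,0.02],[-0.0025,0.0075,0.04],[-0.0025,0.0075,0.055],[-0.0025,0.0075,0.065],[-0.0025,0.0075,0.07],[-0.0025,0.0075,0.07]], rot=[[0,0,0],[0,0,0],[0,0,0],[0,0,0],[0,0,0],[0,0,0]], gripper=[-0.1,-0.1,-0.1,-0.1,-0.1,-0.1])

```text
time_s: 15.65
tool_pos: [0.5397, 0.0262, 0.0872]
tool_rot: [179.9, 0.1, 158.1]
force: [0.0, 4.4, 11.4]
grip_width: 0.0478
grasp_force: 39.2
```

Request:
step_arm(delta_pos=[[0,0.003,-0.003],[0,0.003,-0.003],[0,0.003,-0.003],[0,0.003,-0.003],[0,0.003,-0.003],[0,0.003,-0.003],[0,0.003,-0.003],[0,0.003,-0.003],[0,0.003,-0.003],[0,0.003,-0.003],[0,0.003,-0.003],[0,0.003,-0.003]], rot=[[0,0,0.06],[0,0,0.12],[0,0,0.18],[0,0,0.24],[0,0,0.3],[0,0,0.36],[0,0,0.42],[0,0,0.48],[0,0,0.54],[0,0,0.6],[0,0,0.62],[0,0,0.62]], gripper=[-0.1,-0.1,-0.1,-0.1,-0.1,-0.1,-0.1,-0.1,-0.1,-0.1,-0.1,-0.1])

```text
time_s: 17.15
tool_pos: [0.5388, 0.026, 0.0872]
tool_rot: [-180.0, 0.0, 104.8]
force: [-0.6, 2.8, 10.3]
grip_width: 0.0482
grasp_force: 39.4
```

```bash
python3 -c "
from cell import env;o=env.get_obs();print(o['tool_pos'],o['tool_rot'],o['force'],o['wrist_torque'],o['qpos'])"
```

```text
[0.5388279  0.02600003 0.08715651] [-1.79992896e+02  1.42858628e-02  1.04836372e+02] [-0.58229537  2.80185022 10.30283334] [0.517137   0.26123341 0.24945657] [ 33.5604901   17.20693317 -44.44873713 107.31496742  13.72683381
  60.93503577  -1.51003646]
```

Turning freely (about 0.25 N m). I'll go on to the stop, watching the wrist torque.

Request:
step_arm(delta_pos=[[0,0,0],[0,0,0],[0,0,0],[0,0,0],[0,0,0],[0,0,0]], rot=[[0,0,0.03],[0,0,0.06],[0,0,0.09],[0,0,0.12],[0,0,0.14],[0,0,0.14]], gripper=[-0.1,-0.1,-0.1,-0.1,-0.1,-0.1])

```text
time_s: 17.9
tool_pos: [0.5386, 0.026, 0.0871]
tool_rot: [-180.0, 0.0, 92.8]
force: [-1.5, 2.4, 10.6]
grip_width: 0.0478
grasp_force: 39.4
```

```bash
python3 -c "
from cell import env;o=env.get_obs();print(o['tool_pos'],o['tool_rot'],o['force'],o['wrist_torque'],o['qpos'])"
```

```text
[0.53860973 0.02601527 0.08710464] [-1.79969580e+02  9.84871068e-03  9.28027819e+01] [-1.5208477   2.43898713 10.64427189] [0.56643106 0.31364035 0.32625232] [ 31.95963666  16.73505937 -42.52300248 107.37197088  12.89074822
  60.79200434 -12.9067144 ]
```

Request:
step_arm(delta_pos=[[0,0,0],[0,0,0],[0,0,0],[0,0,0]], rot=[[0,0,0.03],[0,0,0.06],[0,0,0.08],[0,0,0.08]], gripper=[-0.1,-0.1,-0.1,-0.1])

```text
time_s: 18.4
tool_pos: [0.539, 0.0267, 0.0871]
tool_rot: [180.0, -0.0, 86.1]
force: [0.2, 2.6, 8.2]
grip_width: 0.048
grasp_force: 40.0
```

```bash
python3 -c "
from cell import env;o=env.get_obs();print(o['tool_pos'],o['tool_rot'],o['force'],o['wrist_torque'])"
```

```text
[0.53899613 0.02671268 0.08709708] [ 1.79963164e+02 -2.32319121e-03  8.61269782e+01] [0.16891567 2.56600325 8.20130618] [0.81573978 0.12628879 1.20633967]
```

Request:
step_arm(delta_pos=[[0,0,0],[0,0,0],[0,0,0],[0,0,0],[0,0,0],[0,0,-0.1],[0,0,-0.3],[0,0,-0.6],[0,0,-0.8],[0,0,-0.8]], rot=[[0,0,-0.025],[0,0,-0.025],[0,0,-0.025],[0,0,-0.025],[0,0,-0.025],[0,0,-0.025],[0,0,-0.025],[0,0,-0.025],[0,0,-0.025],[0,0,-0.025]], gripper=[-0.1,0.7,0.7,0.7,0.7,0.7,0.7,0.7,0.7,0.7])

```text
time_s: 19.65
tool_pos: [0.541, 0.0258, 0.2513]
tool_rot: [179.5, 0.0, 88.0]
force: [1.1, -0.3, -0.6]
grip_width: 0.0738
grasp_force: 0.0
```

Request:
step_arm(delta_pos=[[-0.5,0,0],[-1,0,0],[-1,0,0],[-1,0,0],[-1,0,0]], rot=[[0,0,0],[0,0,0],[0,0,0],[0,0,0],[0,0,0]], gripper=[0.7,0.7,0.7,0.7,0.7])

```text
time_s: 20.27
tool_pos: [0.5313, -0.1751, 0.2458]
tool_rot: [-180.0, -0.1, 87.9]
force: [-0.1, 1.0, -0.5]
grip_width: 0.0738
grasp_force: 0.0
```

```bash
python3 -c "
from h import *
from cell import env,viewer;o=env.get_obs();print(o['force'],o['qpos'])
import cv2
s=viewer.read_camera('side');t=viewer.read_camera('top')
f=lambda im,x,y,w,h:cv2.resize(im[y:y+h,x:x+w,::-1],(400,600),interpolation=cv2.INTER_CUBIC)
cv2.imwrite('pics/g1.png',np.hstack([f(t['img'],255,150,100,150),f(s['img'],253,100,100,150)]))"
```

```text
[-0.11116778  0.9890511  -0.51995155] [ 47.1278685    9.55994363 -35.16591422  94.17362787   5.56439505
  78.09766935   9.07126355]
```

View pics/g1.png

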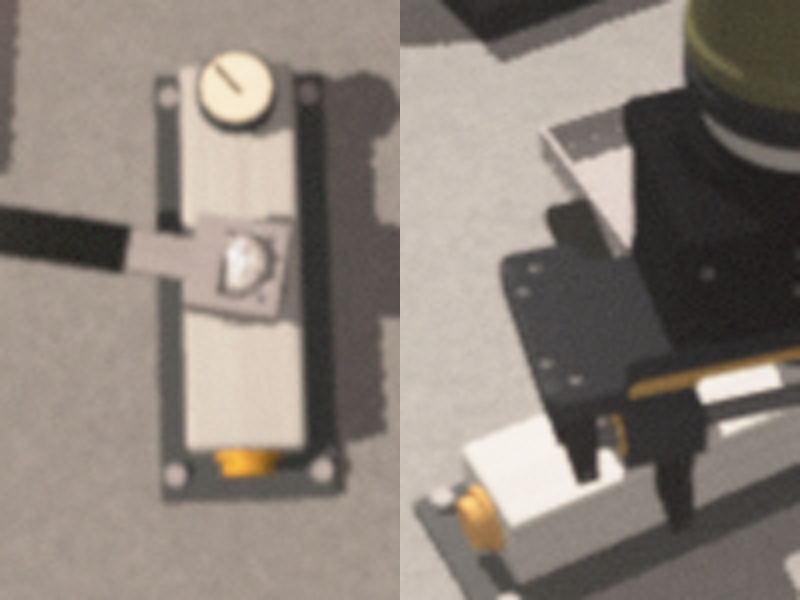

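Request:
step_arm(delta_pos=[[-0.5,0,0],[-0.9,0,0],[-0.9,0,0],[-0.9,0,0],[-0.9,0,0]], rot=[[0,0,0],[0,0,0],[0,0,0],[0,0,0],[0,0,0]], gripper=[0.7,0.7,0.7,0.7,0.7])

```text
time_s: 21.0
tool_pos: [0.5267, -0.3518, 0.2462]
tool_rot: [180.0, -0.1, 88.2]
force: [0.8, 0.3, 0.2]
grip_width: 0.0743
grasp_force: 0.0
```

```bash
python3 -c "
from h import *
from cell import env,viewer;o=env.get_obs();print(o['force'],o['tool_pos'])
import cv2
s=viewer.read_camera('side');t=viewer.read_camera('top')
f=lambda im,x,y,w,h:cv2.resize(im[y:y+h,x:x+w,::-1],(400,300),interpolation=cv2.INTER_CUBIC)
cv2.imwrite('pics/g2.png',np.hstack([f(t['img'],175,110,200,150),f(s['img'],240,110,160,120)]))"
```

```text
[0.78549612 0.25982314 0.2294786 ] [ 0.52666871 -0.35175737  0.24615821]
```

View pics/g2.png

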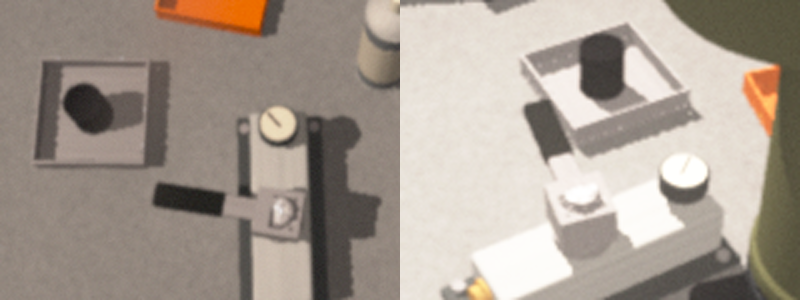

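The lever sits flat on the shoulder with the stem showing above its hub, its arm square across the manifold. The cap is standing in the tray.

```bash
python3 -c "
from cell import env;print(env.sign_off())"
```

```text
the job is handed in; nothing more can be done
None
```

The job is handed in: the cap is in the steel tray, and the D-bore lever is fully down on the stem and turned clockwise to its stop. The spare lever, spray can and tin were not touched. The hand-in returned no verdict, so this rests on the last pictures and the wrist torque rising at the stop.

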